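Cull faulty tie bars and fire the inspection flash

TASK

Swing the inspection lamp arm right off the blue tray, then lay every faulty tie bar (too short, bent, or with a head missing) down inside the green bin, leaving all the sound I-shaped ones lying flat in the tray. Then swing the lamp back to its stop over the middle of the tray, slide the yellow safety catch on the grey control box fully aside, press the red release button it uncovered all the way down to fire the flash, and slide the catch fully shut again. Do not disturb the jar or the spanner.

Things in the scene. Friction and masses are not known exactly. Their poses are not given: they have to be found in the camera images.
- tray: Fixed aluminium-rimmed tray with a blue floor, 384 (own x) by 326 (own y) mm outside; origin at its centre on the table, floor 10 mm above the table, rim 8 mm thick standing 8 mm above the floor. The bars start on the floor in four rows along tray x (82 mm apart) and two columns along tray y (145 mm apart), each bar within about 0.12 rad of tray y. The sound bars belong within the rim.
- lamp_arm (a joint): Hinge angle of the lamp arm (rad): 0 at its inner stop with the lamp over the middle of the tray, growing clockwise as seen from above as it swings out over the tray's +y side, 1.45 at the outer stop. From about 0.95 the lamp head is wholly off the tray. It turns stiffly (about 1.5 N at the grip) and stays where left.
- lamp_grip (a point): Point on the axis (29 mm above the foot, 16 mm below the top) of the upright orange grip post on the lamp head, 22 mm diameter, 45 tall (its foot 139 mm and its top 184 mm above the table). The grip is 251 mm from the hinge axis; push or grip it from above. The white head under it is 74 by 74 mm, from 103 to 139 mm above the table, on a 22 mm square arm at 117 to 139 mm height.
- lamp_hinge (a point): Point on the lamp arm's vertical hinge axis, 128 mm above the table, on a post at the tray's +x, +y corner (hub 44 mm diameter, top 146 mm above the table).
- bin: Fixed green reject bin, 200 (own x) by 250 (own y) by 45 mm high, open top, walls and floor 5 mm; origin at the centre of its underside on the table. It and the control box may trade places.
- ctrl_box: Fixed grey control box, 110 (own x) by 180 (own y) by 50 mm high; origin at the centre of its underside on the table. On top two dark rails along own y, 10 wide, 18 high, at x = +-42 mm; between them, at own y = -45 mm, the red button, covered by the catch.
- catch (a joint): Travel (m) of the yellow safety catch: 0 fully shut over the button, 0.070 fully open, sliding towards the box's own +y. Stays where left, needs about 1.5 N.
- catch_tab (a point): Middle, 50 + 53 = 103 mm above the table at the tab's top face, of the black tab on the catch: 12 mm thick along the box's y (the sliding direction), 40 mm wide along x, standing 30 mm above the yellow plate. The plate is 94 (x) by 60 (y) by 5 mm, centred on the tab, its upper face 73 mm above the table.
- fire_button (a joint): Travel (m) of the red release button: 0 up, 0.006 fully down; a spring needs about 5 N fully down and lifts it again. It counts as pressed from 0.0045.
- button_top (a point): Centre of the top of the red round button, 36 mm diameter, 62 mm above the table when up; pressed straight down.
- good1: GOOD aluminium tie bar, seen from above a straight letter I: 120 mm long, waist 24 wide and 80 long, a head 40 wide and 20 long at each end. Lies flat as started, 24 high; origin at the centre of its underside, own x along the bar, z up, waist (24 wide) to be gripped across at the origin. Mass 0.1 to 0.22 kg. May be absent.
- good2: GOOD aluminium tie bar, seen from above a straight letter I: 120 mm long, waist 24 wide and 80 long, a head 40 wide and 20 long at each end. Lies flat as started, 24 high; origin at the centre of its underside, own x along the bar, z up, waist (24 wide) to be gripped across at the origin. Mass 0.1 to 0.22 kg. May be absent.
- good3: GOOD aluminium tie bar, seen from above a straight letter I: 120 mm long, waist 24 wide and 80 long, a head 40 wide and 20 long at each end. Lies flat as started, 24 high; origin at the centre of its underside, own x along the bar, z up, waist (24 wide) to be gripped across at the origin. Mass 0.1 to 0.22 kg. May be absent.
- short1: REJECT tie bar, too short: same I shape but only 84 mm long (waist 44 long between the two heads, heads 40 wide and 20 long). Lies flat as started, 24 high; origin at the centre of its underside, own x along the bar, z up, waist (24 wide) to be gripped across at the origin. Mass 0.1 to 0.22 kg. May be absent.
- short2: REJECT tie bar, too short: same I shape but only 84 mm long (waist 44 long between the two heads, heads 40 wide and 20 long). Lies flat as started, 24 high; origin at the centre of its underside, own x along the bar, z up, waist (24 wide) to be gripped across at the origin. Mass 0.1 to 0.22 kg. May be absent.
- headless1: REJECT tie bar with one head missing, seen from above a letter T: 120 mm long from own x = -60 to +60, 24 wide, with the 40 wide, 20 long head only at its -x end. Lies flat as started, 24 high; origin at the centre of its underside, own x along the bar, z up, waist (24 wide) to be gripped across at the origin. Mass 0.1 to 0.22 kg. May be absent.
- headless2: REJECT tie bar with one head missing, seen from above a letter T: 120 mm long from own x = -60 to +60, 24 wide, with the 40 wide, 20 long head only at its -x end. Lies flat as started, 24 high; origin at the centre of its underside, own x along the bar, z up, waist (24 wide) to be gripped across at the origin. Mass 0.1 to 0.22 kg. May be absent.
- bent: REJECT tie bar, bent in plan like a shallow V: straight middle 44 mm, then each end turned 0.4 rad towards own +y; about 129 mm over all, a 40 wide head at each end, which is about 13 mm off towards +y. Lies flat as started, 24 high; origin at the centre of its underside, own x along the bar, z up, waist (24 wide) to be gripped across at the origin. Mass 0.1 to 0.22 kg. May be absent.
- grease_jar: Bystander: jar with a blue cap, 64 mm diameter, 65 tall, standing on the table beyond the tray's +y side, low enough for the lamp head to pass over; origin at the centre of its underside. Leave alone.
- spanner: Bystander: steel spanner 180 mm long lying on the table beyond the tray's +y side, about under the swung-out lamp; leave alone.
Not all that is in view belongs to the job. Leave any purple or turquoise look-alike of the headless2 alone.

How it is judged:
On the way, in this order (a step that is already met when the one before it is completed fails the run):
1. the lamp arm is swung off the tray (value of joint lamp_arm above 0.95 rad), for 0.2 s.
2. with the lamp off the tray, every faulty bar present is in the bin and every sound bar lies in the tray (value of joint lamp_arm above 0.95 rad and x of short1 in the frame of bin between -0.1 and 0.1 m and y of short1 in the frame of bin between -0.125 and 0.125 m and z of short1 in the frame of bin between -0.005 and 0.042 m and x of short2 in the frame of bin between -0.1 and 0.1 m and y of short2 in the frame of bin between -0.125 and 0.125 m and z of short2 in the frame of bin between -0.005 and 0.042 m and x of headless1 in the frame of bin between -0.1 and 0.1 m and y of headless1 in the frame of bin between -0.125 and 0.125 m and z of headless1 in the frame of bin between -0.005 and 0.042 m and x of headless2 in the frame of bin between -0.1 and 0.1 m and y of headless2 in the frame of bin between -0.125 and 0.125 m and z of headless2 in the frame of bin between -0.005 and 0.042 m and x of bent in the frame of bin between -0.1 and 0.1 m and y of bent in the frame of bin between -0.125 and 0.125 m and z of bent in the frame of bin between -0.005 and 0.042 m and x of good1 in the frame of tray between -0.192 and 0.192 m and y of good1 in the frame of tray between -0.163 and 0.163 m and z of good1 in the frame of tray between -0.005 and 0.03 m and x of good2 in the frame of tray between -0.192 and 0.192 m and y of good2 in the frame of tray between -0.163 and 0.163 m and z of good2 in the frame of tray between -0.005 and 0.03 m and x of good3 in the frame of tray between -0.192 and 0.192 m and y of good3 in the frame of tray between -0.163 and 0.163 m and z of good3 in the frame of tray between -0.005 and 0.03 m), for 0.2 s.
3. the lamp arm is back at its stop over the tray (value of joint lamp_arm below 0.06 rad), for 0.2 s.
4. the safety catch is slid open (value of joint catch above 0.06 m), for 0.1 s.
5. the release button is pressed down, with the catch open and the lamp over the tray (value of joint fire_button above 0.0045 m and value of joint catch above 0.055 m and value of joint lamp_arm below 0.07 rad), for 0.05 s.
6. the safety catch is shut again (value of joint catch below 0.008 m), for 0.2 s.
At the end, for the whole second after the job is handed in: Every faulty bar lies inside the bin (origin under 42 mm above its underside, not on the rim), every sound bar lies flat (0.2 rad) inside the tray, all at rest; lamp within 0.07 rad of its inner stop, catch within 8 mm of shut, button up (x of short1 in the frame of bin between -0.1 and 0.1 m and y of short1 in the frame of bin between -0.125 and 0.125 m and z of short1 in the frame of bin between -0.005 and 0.042 m and x of short2 in the frame of bin between -0.1 and 0.1 m and y of short2 in the frame of bin between -0.125 and 0.125 m and z of short2 in the frame of bin between -0.005 and 0.042 m and x of headless1 in the frame of bin between -0.1 and 0.1 m and y of headless1 in the frame of bin between -0.125 and 0.125 m and z of headless1 in the frame of bin between -0.005 and 0.042 m and x of headless2 in the frame of bin between -0.1 and 0.1 m and y of headless2 in the frame of bin between -0.125 and 0.125 m and z of headless2 in the frame of bin between -0.005 and 0.042 m and x of bent in the frame of bin between -0.1 and 0.1 m and y of bent in the frame of bin between -0.125 and 0.125 m and z of bent in the frame of bin between -0.005 and 0.042 m and x of good1 in the frame of tray between -0.192 and 0.192 m and y of good1 in the frame of tray between -0.163 and 0.163 m and z of good1 in the frame of tray between -0.005 and 0.03 m and x of good2 in the frame of tray between -0.192 and 0.192 m and y of good2 in the frame of tray between -0.163 and 0.163 m and z of good2 in the frame of tray between -0.005 and 0.03 m and x of good3 in the frame of tray between -0.192 and 0.192 m and y of good3 in the frame of tray between -0.163 and 0.163 m and z of good3 in the frame of tray between -0.005 and 0.03 m and angle between each of good1, good2, good3's own z axis and vertical below 0.2 rad and linear speed of each of short1, short2, headless1, headless2, bent, good1, good2, good3 below 0.03 m/s and value of joint lamp_arm below 0.07 rad and value of joint catch below 0.008 m and value of joint fire_button below 0.002 m); the robot touches nothing.
It fails at once if a bystander (jar, spanner) is moved more than 30 mm (distance of any of grease_jar, spanner from where it was at the start of the episode above 0.03 m).
It fails at once if the button is pressed before the lamp is over the tray (value of joint fire_button above 0.0045 m and value of joint lamp_arm above 0.12 rad).
Of good1, good2, good3 only 2 to 3 are there at a start; the rules pass over those that are not, and their reading is None.
Of short1, short2, headless1, headless2, bent only 3 to 5 are there at a start; the rules pass over those that are not, and their reading is None.
At some moment in a run one of short1, short2, headless1, headless2, bent, good1, good2, good3 may be knocked a few centimetres aside while the robot is not near it.
Once in a run the grip may slacken for a moment while it holds something.
It also fails if it takes over 210 s, if anything falls off the work surface, if the arm or the gripper's body presses on something with over 40 N, if the wrist force passes 120 N, or if a joint passes its speed limit or range.

ROBOT

A 6-joint arm with a two-finger parallel gripper is mounted at the origin on the work surface. World frame = base frame: x ahead of the robot, y to its left, z up, the work surface at z = 0. Lengths are in m, angles in rad, forces in N, time in s.
With the tool pointing down it reaches from about 0.375 to 0.75 m from the base axis. Payload 9 kg.
Tool frame: the origin (TCP) lies on the mounting face of the last link; the fingertips stand env.finger_overhang ahead of it and the grasp point (between the pads) lies 155 mm ahead of it (env.finger_overhang is the distance from the TCP to the fingertips, in m); z points along the fingers, y is the line along which they close (so a half turn about z gives the same grasp; the last joint's range is limited). The gripper opens to 85 mm and grips with 20 to 120 N. Pads are 22 mm wide; open, the fingers measure 114 mm over their backs; the gripper's body (76 mm by 85 mm) begins 54 mm behind the grasp point. The pads swing forward as they close: fully open they stand 13 mm farther back than shut.
Start: joints at [0.99, 0.104, 0.097, 1.564, 0, 1.353], TCP at [0.213, 0.561, 0.405] pointing down, gripper open.
Joint ranges: [-2.99, 2.99], [-0.84, 1.86], [-1.1, 1.16], [-1.84, 2.11], [-1.51, 1.56], [-3.14, 3.14]. Speed limits (rad/s): [2.22, 2.22, 2.57, 3.14, 3.14, 3.14].

INTERFACE

Orientations are given as a unit quaternion [x, y, z, w].
In Python, from cell import env, claw, imaging gives the robot as it stands. The module is installed in compiled form; this text tells all that it offers. Calls block until the motion is done:
- env.move_ptp(position, orientation): joint-space move of the TCP to a pose.
- env.move_l(position, orientation=None, rate=0.15, force_limit=None): straight line of the TCP; orientation=None keeps the orientation; rate is the mean speed in m/s. With force_limit (N) it stops when the force on the tool has changed by that much, and returns True; else False.
- env.set_joints(angles): joint-space move.
- claw.set_gripper(opening, f_grip=None): opening from 0.0 (shut) to 1.0 (fully open); f_grip is the grip in N (None keeps the last); returns when the fingers have stopped.
- env.pause(seconds).
- env.ik(position, orientation): joint angles nearest the present ones, or None.
- env.sense(): the state.
- imaging.get_image(name): name is "scene" or "top" or "wrist"; returns a dict with "pixels" (420x560x3 uint8, blue, green, red), "fx", "fy", "cx", "cy" (pixels), "R" (3x3) and "t" (3): a world point X has camera coordinates R X + t. Camera axes: x right, y down, z forward; pixel columns grow to the right and rows downward; lengths in m; the calibration is good to about 2 mm. A picture is of the moment at which its call begins. There is no depth.
A pose or a line that the arm cannot do raises env.PlanningError and nothing moves.
- env.job_done(): hands the job in; it is judged then, once.
The state is a dict: "time_s": time; "qpos": joint angles; "dq": joint speeds; "joint_torque": joint torques, N m; "tcp_pos": TCP position; "tool_rot": TCP orientation; "force": force on the tool from outside, world axes, zero at the start; "torque": the same for the moment, N m; "gripper_width": opening from 0.0 (shut) to 1.0 (fully open); "grasp_force": force on a finger pad.
Only numpy, scipy, OpenCV 4.12 (cv2) and the standard library are available. Lean on these libraries where they do the work, as an engineer would, in place of code of your own. Each camera call takes 0.05 s, during which the arm holds its last target. There are 200 camera calls.

## Working session

There is one attempt and no reset: what is moved stays moved. The work goes in short steps, each a Python script; the robot and the scene stay as the last script left them, time stands still between calls to the robot, and variables do not carry over. Pictures are saved under pics/ and viewed, at most 14 in all, crops included, and the job is handed in when it is done.

```bash
mkdir -p pics; python3 - <<'E'
from cell import env, claw, imaging
import cv2,numpy as np
for n in("top","scene"):
    d=imaging.get_image(n); cv2.imwrite(f"pics/{n}0.png",d["pixels"])
    print(n,d["fx"],d["fy"],d["cx"],d["cy"],np.round(d["R"],4).tolist(),np.round(d["t"],4).tolist())
print(env.sense(),env.finger_overhang)
E
```

```text
top 443.57833746650283 443.57833746650283 277.6437527802003 196.9683932529052 [[0.0196, -0.9998, 0.0095], [-0.9994, -0.0198, -0.0279], [0.028, -0.0089, -0.9996]] [0.037, 0.4978, 1.3364]
scene 544.4139060423204 544.4139060423204 277.26597418537676 211.6965035839022 [[-0.291, 0.9565, -0.0186], [0.7248, 0.2078, -0.6569], [-0.6245, -0.2046, -0.7538]] [0.0983, -0.3059, 1.7901]
{'time_s': 0.1, 'qpos': array([ 9.90270702e-01,  1.04643980e-01,  9.65081448e-02,  1.56388519e+00,
       -8.38867101e-06,  1.35310068e+00]), 'dq': array([ 0.00078763, -0.00093112,  0.00333698, -0.00012429,  0.00143447,
       -0.000169  ]), 'joint_torque': array([ 5.41956266e-03, -5.58208001e+01,  5.04718816e+01,  1.30933055e-02,
       -3.69007257e-04,  3.28968076e-05]), 'tcp_pos': array([0.21288613, 0.56085564, 0.40397597]), 'tool_rot': array([ 1.80421483e-01,  9.83589200e-01, -5.65851564e-04, -2.34093125e-04]), 'force': array([-0.69431799,  0.593922  , -0.97665987]), 'torque': array([ 0.07269174, -0.0045112 ,  0.01018662]), 'grasp_force': 0.0, 'gripper_width': 1.001299135705369} 0.1734
```

View pics/top0.png

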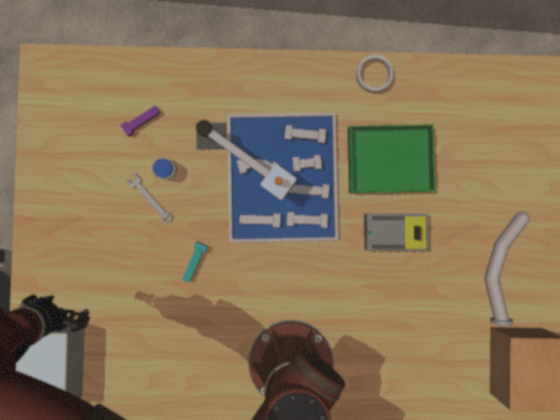

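View pics/scene0.png

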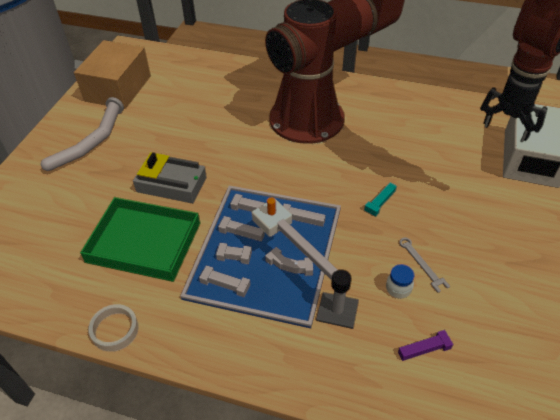

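The top view shows the tray at (283,178), the orange grip at (278,181), the hub at (204,128), the bin at (391,159) and the box at (396,232), with the yellow catch at (415,232). Seven or more bars are visible, and some are hidden by the lamp at about (255,165). The scene view agrees: jar at (401,280), spanner at (425,265).

```bash
cat > h.py <<'E'
from cell import env, claw, imaging
import cv2, numpy as np
from scipy.spatial.transform import Rotation as Rot
def shot(n,save=None):
    d=imaging.get_image(n); d["R"]=np.array(d["R"]); d["t"]=np.array(d["t"])
    d["C"]=-d["R"].T@d["t"]; d["hsv"]=cv2.cvtColor(d["pixels"],cv2.COLOR_BGR2HSV)
    if save: cv2.imwrite(f"pics/{save}.png",d["pixels"])
    return d
def ray(d,uv):
    v=d["R"].T@np.array([(uv[0]-d["cx"])/d["fx"],(uv[1]-d["cy"])/d["fy"],1]); return d["C"],v/np.linalg.norm(v)
def onz(d,uv,z):
    c,v=ray(d,uv); return c+v*(z-c[2])/v[2]
def proj(d,X):
    p=d["R"]@np.array(X)+d["t"]; return np.array([d["cx"]+d["fx"]*p[0]/p[2],d["cy"]+d["fy"]*p[1]/p[2]])
def blobs(d,lo,hi,amin=20):
    m=cv2.inRange(d["hsv"],np.array(lo),np.array(hi))
    n,l,s,c=cv2.connectedComponentsWithStats(m)
    return sorted([(s[i,4],c[i],l==i) for i in range(1,n) if s[i,4]>=amin],key=lambda q:-q[0])
def down(a):  # tool pointing down, closing line along world angle a
    y=np.array([np.cos(a),np.sin(a),0]); z=np.array([0,0,-1.]); return Rot.from_matrix(np.c_[np.cross(y,z),y,z]).as_quat()
def rect(mask):
    c,_=cv2.findContours(mask.astype(np.uint8),cv2.RETR_EXTERNAL,cv2.CHAIN_APPROX_NONE)
    return cv2.minAreaRect(max(c,key=cv2.contourArea))
E
python3 - <<'E'
from h import *
T=shot("top");S=shot("scene")
def show(name,lo,hi,z,amin=20,k=2,only=None):
    for d,n in((T,"top"),(S,"scene")):
        for b in blobs(d,lo,hi,amin)[:k]:
            print(name,n,b[0],b[1].round(1),onz(d,b[1],z).round(4), [np.round(x,1) for x in rect(b[2])])
show("orange",(5,150,120),(15,255,255),.17,8,3)
show("yellow",(24,150,120),(33,255,255),.073,50)
show("green",(50,150,40),(75,255,255),.045,500,1)
show("blue",(105,120,50),(125,255,255),.010,300)
show("dark",(0,0,0),(180,255,45),.146,60,6)
d=T
for b in blobs(d,(50,150,40),(75,255,255),500)[:1]:
    print([onz(d,p,.045).round(3) for p in cv2.boxPoints(rect(b[2]))])
E
python3 - <<'E'
import cv2
a=cv2.imread('pics/top0.png')[100:260,190:440]
cv2.imwrite('pics/c0.png',cv2.resize(a,None,fx=3.2,fy=3.2,interpolation=cv2.INTER_CUBIC))
E
```

```text
orange top 22 [278.3 180.5] [0.5363 0.0474 0.17  ] [array([278.5, 180.5]), array([4.2, 4.2]), np.float64(45.0)]
orange scene 43 [272.7 207.7] [0.5469 0.0554 0.17  ] [array([271.5, 207.5]), array([13.,  5.]), np.float64(90.0)]
orange scene 10 [270.2 198.5] [0.52   0.0407 0.17  ] [array([270.1, 198.7]), array([2.7, 7.3]), np.float64(74.1)]
yellow top 473 [414.3 232. ] [ 0.4021 -0.3482  0.073 ] [array([414.5, 232. ]), array([30., 19.]), np.float64(90.0)]
yellow scene 358 [153.1 166.3] [ 0.4091 -0.3465  0.073 ] [array([152.8, 164.7]), array([18.9, 32.2]), np.float64(31.0)]
green scene 6513 [141.4 238.6] [ 0.6386 -0.2765  0.045 ] [array([139.7, 237.3]), array([108.4,  70.9]), np.float64(12.2)]
blue top 3715 [286.5 144.3] [0.6571 0.0231 0.01  ] [array([282. , 153.5]), array([ 71., 100.]), np.float64(90.0)]
blue top 3508 [273.6 208.4] [0.4621 0.0582 0.01  ] [array([283. , 196.5]), array([100.,  81.]), np.float64(0.0)]
blue scene 6599 [257.3 270.5] [0.6273 0.0354 0.01  ] [array([259.6, 252.3]), array([125.1, 111.8]), np.float64(12.4)]
blue scene 1083 [313.5 224.7] [0.4415 0.1347 0.01  ] [arr
[... 407 characters left out ...]
k scene 2001 [534.4  33.9] [-0.4616  0.6643  0.146 ] [array([536. ,  36.5]), array([73., 46.]), np.float64(90.0)]
dark scene 1920 [516.9 101.1] [-0.0695  0.6143  0.146 ] [array([516.2, 101.7]), array([62.9, 65.1]), np.float64(19.4)]
dark scene 1655 [284.7  69.4] [-0.0423 -0.0882  0.146 ] [array([292.2,  76.7]), array([97.7, 45.5]), np.float64(83.6)]
dark scene 1399 [347.9  43. ] [-0.243   0.0726  0.146 ] [array([358. ,  44.5]), array([53., 76.]), np.float64(90.0)]
dark scene 868 [310.   10.9] [-0.4134 -0.1027  0.146 ] [array([310.,  11.]), array([22., 46.]), np.float64(90.0)]
dark scene 859 [ 13.5 383.4] [ 1.0994 -0.2998  0.146 ] [array([ 10.4, 381.7]), array([55.5, 21.3]), np.float64(49.1)]
```

View pics/c0.png

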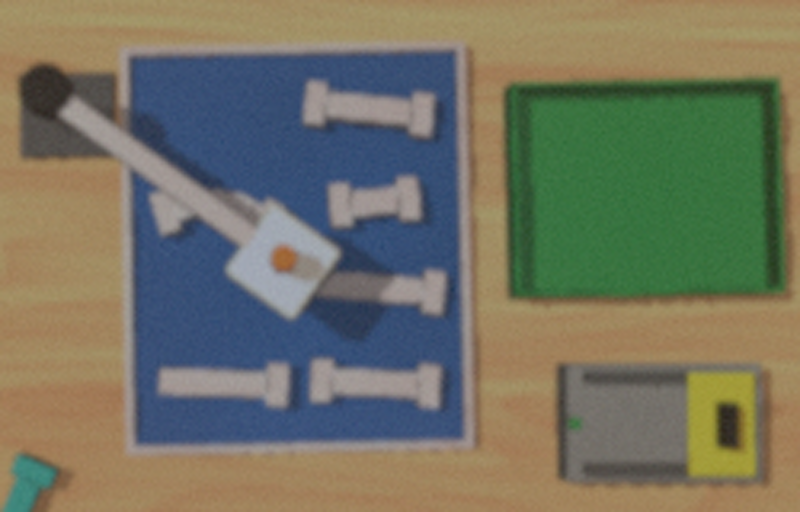

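Seen in the crop: hub at (204,128.7), grip at (278.3,180.5), a bent bar under the arm and a long bar under the head. The right-hand column holds long, short, long(?) and long bars, and there is a headless T at bottom left. Next I plan and swing the lamp.

```bash
cat >> h.py <<'E'
T0=None
def lamp_geo(d):
    H=onz(d,(204.1,128.7),.146)[:2]
    return H
def tcp(p,z): return [p[0],p[1],z]
E
python3 - <<'E'
from h import *
T=shot("top")
H=lamp_geo(T); G=onz(T,(278.3,180.5),.184)[:2]
r=G-H; print(H,G,np.linalg.norm(r)); th0=np.arctan2(r[1],r[0])
np.save("lamp.npy",np.r_[H,th0])
for off in (0,np.pi):
  ok=[]
  for a in np.linspace(0,1.3,9):
    th=th0-a; p=H+.251*np.array([np.cos(th),np.sin(th)])
    q=env.ik([*p,.168+.155],down(th+np.pi/2+off)); ok.append(None if q is None else round(q[5],2))
    if off==0: print(a.round(2),p.round(3),np.hypot(*p).round(3))
  print(off,ok)
try:
  th=th0; 
  p=H+.251*np.array([np.cos(th),np.sin(th)])
  best=min([0,np.pi],key=lambda o:abs(env.ik([*p,.323],down(th+np.pi/2+o))[5]))
  env.move_ptp([*p,.43],down(th+np.pi/2+best))
  claw.set_gripper(.45,40)
  env.move_l([*p,.326],rate=.1,force_limit=8)
  print(best,env.sense()["qpos"],env.sense()["tcp_pos"],env.sense()["force"])
except env.PlanningError as e: print(e)
shot("top","t1");shot("wrist","w1")
E
```

```text
[0.6749473  0.25178442] [0.53540515 0.04749339] 0.24740015305516477
0.0 [0.533 0.045] 0.535
0.16 [0.502 0.07 ] 0.507
0.32 [0.475 0.101] 0.485
0.49 [0.453 0.135] 0.472
0.65 [0.437 0.172] 0.47
0.81 [0.427 0.212] 0.477
0.98 [0.424 0.253] 0.494
1.14 [0.427 0.293] 0.518
1.3 [0.437 0.333] 0.55
0 [np.float64(2.01), np.float64(2.21), np.float64(2.43), np.float64(2.67), np.float64(2.92), np.float64(-3.12), np.float64(-2.87), np.float64(-2.63), np.float64(-2.4)]
3.141592653589793 [np.float64(-1.13), np.float64(-0.93), np.float64(-0.71), np.float64(-0.47), np.float64(-0.23), np.float64(0.03), np.float64(0.28), np.float64(0.51), np.float64(0.74)]
3.141592653589793 [-1.61271674e-01 -9.48469038e-02 -2.43374278e-01  1.42102962e+00
  2.12784485e-05 -1.13281851e+00] [0.53363403 0.04449262 0.3268212 ] [ 0.43306625  0.47576998 -0.33117845]
```

```bash
cat >> h.py <<'E'
def swing(a0,a1,n,rate=.12,extra=0.0,last_force=None):
    L=np.load("lamp.npy");H=L[:2]
    A=np.linspace(a0,a1,n+1)[1:]
    for i,a in enumerate(A):
        th=L[2]-a; p=H+.251*np.array([np.cos(th),np.sin(th)])
        hit=env.move_l([*p,.326],down(th+np.pi/2+np.pi),rate=rate,force_limit=last_force if i==n-1 else 15)
        if hit: print("stop at",a,env.sense()["force"].round(1)); return True
    return False
E
python3 - <<'E'
from h import *
print(swing(0,1.28,10))
s=env.sense();print(s["time_s"],s["force"].round(1))
p=s["tcp_pos"]; env.move_l([p[0],p[1],.45],rate=.2)
claw.set_gripper(1.0)
q=env.sense()["qpos"].copy(); q[0]=1.15; env.set_joints(q)
T=shot("top","t2"); shot("scene","s2")
print(env.sense()["time_s"])
a=T["pixels"][100:260,190:350]
cv2.imwrite('pics/c2.png',cv2.resize(a,None,fx=3.7,fy=3.7,interpolation=cv2.INTER_CUBIC))
cv2.imwrite('pics/t2b.png',np.hstack([T["pixels"][80:300,100:450]]))
E
```

```text
False
8.4083 [ 0.3 -1.  -0.2]
11.275
```

View pics/t2.png

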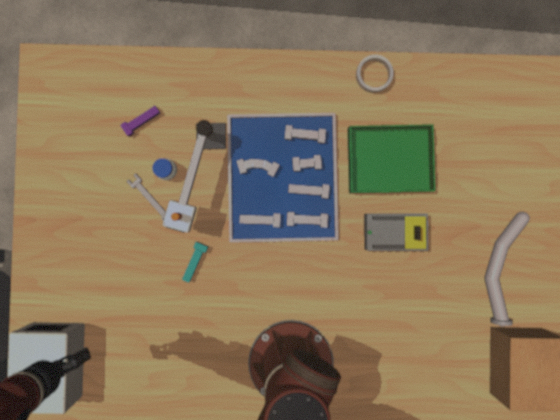

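View pics/c2.png

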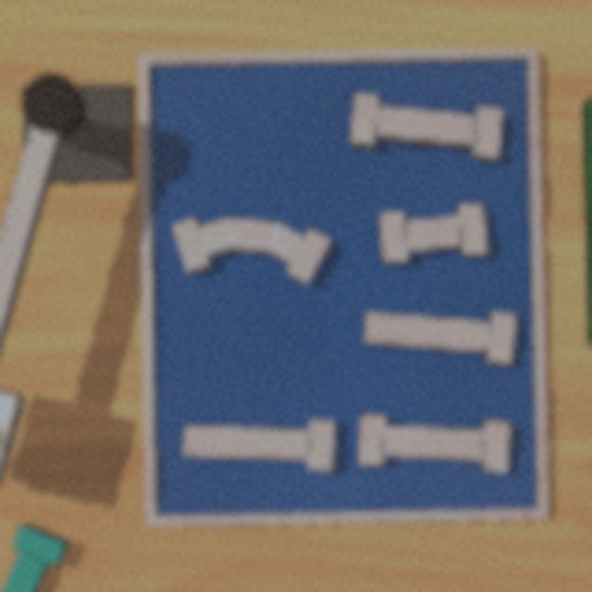

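The lamp is off the tray, with its grip at (177,217). There are two good bars, at (305,133) and (307,219), and four rejects: short (307,162), headless (309,190) and (260,219), bent (259,165). Now I'll pick, starting with the bent bar.

```bash
cat >> h.py <<'E'
def bars(d):
    h=d["hsv"]; tr=[onz]; m=np.zeros(h.shape[:2],np.uint8)
    poly=np.array([[229,115],[334,114],[338,240],[231,241]])
    cv2.fillConvexPoly(m,poly,255); m=cv2.erode(m,np.ones((7,7)))
    m&=cv2.inRange(h,(0,0,110),(180,95,255)); out=[]
    n,l,s,c=cv2.connectedComponentsWithStats(m)
    for i in range(1,n):
        if s[i,4]<150: continue
        ys,xs=np.nonzero(l==i); P=np.array([onz(d,(x,y),.034)[:2] for x,y in zip(xs,ys)]).astype(np.float32)
        (cx,cy),(w,hh),ang=cv2.minAreaRect(P); ang=np.radians(ang)
        if w<hh: w,hh,ang=hh,w,ang+np.pi/2
        u=np.array([np.cos(ang),np.sin(ang)]); u=u*np.sign(u[1]); v=np.array([-u[1],u[0]])
        cc=np.array([cx,cy]); a=(P-cc)@u; b=(P-cc)@v; k=abs(a)<.015; bm=(b[k].max()+b[k].min())/2
        e=[np.ptp(b[a>w/2-.015]),np.ptp(b[a<-w/2+.015])]
        out.append(dict(c=cc+v*bm,ang=np.arctan2(u[1],u[0]),len=w,off=bm,ends=np.round(e,3),uv=c[i],n=s[i,4]))
    return out
BINC=(391.6,159.2)
def bin_geo(d):
    c=onz(d,BINC,.045)[:2]
    e=onz(d,(190+505/3.2,100+88/3.2),.045)+onz(d,(190+512/3.2,100+298/3.2),.045)-onz(d,(190+778/3.2,100+80/3.2),.045)-onz(d,(190+785/3.2,100+292/3.2),.045)
    return c,np.arctan2(e[1],e[0])  # centre, direction of own y
def yaw(p,z,a):
    return min([a,a+np.pi],key=lambda o:(lambda q:9 if q is None else abs(q[5]))(env.ik([p[0],p[1],z],down(o))))
def at(): return env.sense()["tcp_pos"]
def pickplace(b,slot,bc,ba):
    a=b["ang"]-np.pi/2; p=b["c"]; a=yaw(p,.30,a)
    env.move_ptp([*p,.30],down(a)); claw.set_gripper(.68)
    env.move_l([*p,.186],rate=.12,force_limit=12)
    z=at()[2]; claw.set_gripper(0,60); w0=env.sense()["gripper_width"]
    env.move_l([*p,.295],rate=.12); w=env.sense()["gripper_width"]
    ey=np.array([np.cos(ba),np.sin(ba)]); ex=np.array([ey[1],-ey[0]])
    t=bc+ex*slot[0]+ey*slot[1]; ap=ba-np.pi/2
    ap+=np.pi*round((a-ap)/np.pi)
    print("pick",p.round(3),"z",z.round(3),"w",round(w0,2),round(w,2),"->",t.round(3))
    if w<.15: print("LOST at lift"); return False
    env.move_l([*t,.295],down(ap),rate=.2); w=env.sense()["gripper_width"]
    if w<.15: print("LOST in carry"); return False
    hit=env.move_l([*t,.184],rate=.12,force_limit=10); print("place",hit,at()[2].round(3),round(env.sense()["gripper_width"],2))
    claw.set_gripper(.42); env.move_l([*t,.295],rate=.2); return True
def look(name):
    q=env.sense()["qpos"].copy(); q[0]-=.6; env.set_joints(q); return shot("top",name)
E
python3 - <<'E'
from h import *
T=shot("top"); B=bars(T); bc,ba=bin_geo(T); np.save("bin.npy",np.r_[bc,ba]); print(bc,ba)
for b in B: print(b)
near=lambda uv:min(B,key=lambda b:np.hypot(*(b["uv"]-uv)))
b=near((259,165))
env.move_ptp([.5,.1,.40],down(0)) if False else None
pickplace(b,(-.045,0),bc,ba)
T=look("t3")
for b in bars(T): print(b["uv"].round(0),b["c"].round(3),b["len"].round(3))
print(env.sense()["time_s"])
E
```

```text
[ 0.61428599 -0.2874849 ] 1.617115913679303
{'c': array([ 0.68880068, -0.02969644]), 'ang': np.float64(1.4837848618695553), 'len': 0.12485992908477783, 'off': np.float64(0.00037353483634072586), 'ends': array([0.043, 0.043]), 'uv': array([304.44725738, 132.8628692 ]), 'n': np.int32(474)}
{'c': array([ 0.60142442, -0.03611949]), 'ang': np.float64(1.6863101734182702), 'len': 0.08796566724777222, 'off': np.float64(0.0003669657226495161), 'ends': array([0.042, 0.043]), 'uv': array([306.25069638, 162.08913649]), 'n': np.int32(359)}
{'c': array([0.59604005, 0.10912894]), 'ang': np.float64(1.4944500230869955), 'len': 0.12829729914665222, 'off': np.float64(-0.00998470557315515), 'ends': array([0.045, 0.042]), 'uv': array([256.98559671, 165.05555556]), 'n': np.int32(486)}
{'c': array([ 0.37948761, -0.05097375]), 'ang': np.float64(2.2257067873134053), 'len': 0.3649969696998596, 'off': np.float64(0.0435711824922792), 'ends': array([0.011, 0.019]), 'uv': array([307.19158879, 223.12149533]), 'n': np.int32(214)}
{'c': array([ 0.51876724, -0.04423635]), 'ang': np.float64(1.5906295761095297), 'len':
[... 155 characters left out ...]
5)}
{'c': array([ 0.43218595, -0.03984294]), 'ang': np.float64(1.5316446629774236), 'len': 0.12359603494405746, 'off': np.float64(-0.0008712507317810781), 'ends': array([0.045, 0.045]), 'uv': array([306.56782946, 219.29651163]), 'n': np.int32(516)}
{'c': array([0.42989164, 0.10092307]), 'ang': np.float64(1.5900122824165792), 'len': 0.12432476878166199, 'off': np.float64(-0.0014632861946250846), 'ends': array([0.03 , 0.044]), 'uv': array([260.37313433, 219.34328358]), 'n': np.int32(469)}
pick [0.596 0.109] z 0.187 w 0.27 0.27 -> [ 0.569 -0.29 ]
place False 0.185 0.27Traceback (most recent call last):
  File "<stdin>", line 9, in <module>
AttributeError: 'float' object has no attribute 'round'
```

```bash
python3 - <<'E'
from h import *
L=np.load("bin.npy"); bc,ba=L[:2],L[2]
T=shot("top","t3b")
jobs=[((309,190),(.008,.055)),((306,162),(.008,-.065)),((260,219),(.060,.045))]
for i,(uv,slot) in enumerate(jobs):
    B=[b for b in bars(T) if b["n"]>250]
    print([(b["uv"].round(0).tolist(),round(b["len"],3)) for b in B])
    b=min(B,key=lambda b:np.hypot(*(b["uv"]-uv)))
    if np.hypot(*(b["uv"]-uv))>12: print("not found",uv); break
    if not pickplace(b,slot,bc,ba): break
    T=look(f"t4{i}")
print([(b["uv"].round(0).tolist(),round(b["len"],3)) for b in bars(T)])
print(env.sense()["time_s"])
cv2.imwrite('pics/c4.png',cv2.resize(T["pixels"][90:270,130:450],None,fx=2.5,fy=2.5,interpolation=cv2.INTER_CUBIC))
E
```

```text
[([305.0, 133.0], 0.125), ([306.0, 162.0], 0.089), ([310.0, 190.0], 0.124), ([307.0, 219.0], 0.125), ([261.0, 219.0], 0.124)]
pick [ 0.52  -0.044] z 0.187 w 0.28 0.27 -> [ 0.62  -0.232]
place False 0.185 0.27
[([305.0, 133.0], 0.125), ([307.0, 163.0], 0.089), ([311.0, 225.0], 0.365), ([261.0, 219.0], 0.125)]
pick [ 0.6   -0.037] z 0.187 w 0.26 0.27 -> [ 0.625 -0.352]
place False 0.185 0.27
[([305.0, 133.0], 0.125), ([311.0, 225.0], 0.365), ([261.0, 219.0], 0.124)]
pick [0.43  0.098] z 0.187 w 0.27 0.27 -> [ 0.672 -0.24 ]
place False 0.185 0.26
[([305.0, 133.0], 0.125), ([311.0, 225.0], 0.365)]
54.925
```

View pics/c4.png

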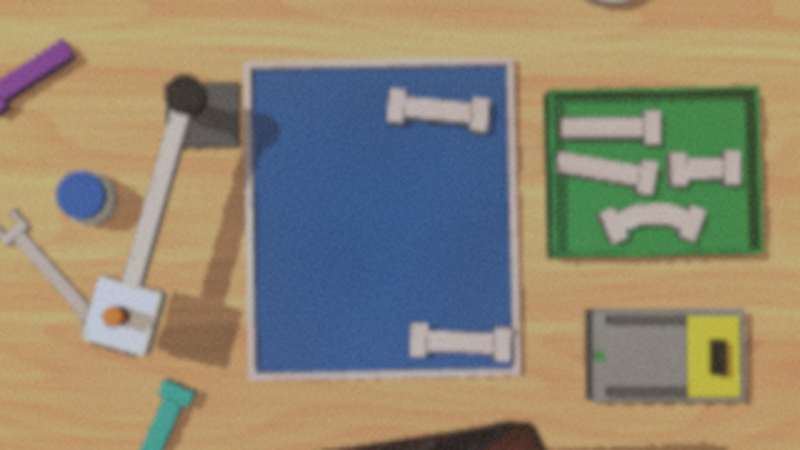

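The four rejects lie flat in the bin at about (605–705, 125–225). The two good bars are in the tray; one was knocked to (460,342) but lies flat inside the rim. Now the lamp goes back.

```bash
python3 - <<'E'
from h import *
L=np.load("lamp.npy");H=L[:2]
T=shot("top"); g=blobs(T,(5,150,120),(15,255,255),8)[0][1]; G=onz(T,g,.184)[:2]; r=G-H
a=(L[2]-np.arctan2(r[1],r[0]))%(2*np.pi); print(G,np.hypot(*r),a)
th=L[2]-a; p=H+.251*np.array([np.cos(th),np.sin(th)]); o=down(th+1.5*np.pi)
env.move_ptp([*p,.45],o); claw.set_gripper(.45)
print(env.move_l([*p,.326],rate=.12,force_limit=8))
print(swing(a,0,10,last_force=12), swing(0,-.1,3,rate=.04,last_force=9))
s=env.sense(); p=s["tcp_pos"]; 
# back off a little off the stop side so that lifting is free
swing(-.02,.0,1)
p=at(); env.move_l([p[0],p[1],.43],rate=.15)
q=env.sense()["qpos"].copy(); q[0]-=1.1; env.set_joints(q)
T=shot("top","t5"); g=blobs(T,(5,150,120),(15,255,255),8)[0][1]; print(g, env.sense()["time_s"])
S=shot("scene","s5")
yb=blobs(T,(24,150,120),(33,255,255),50)[0]; print(yb[0],yb[1],[x for x in rect(yb[2])],onz(T,yb[1],.073))
cv2.imwrite('pics/c5.png',cv2.resize(T["pixels"][90:270,190:450],None,fx=3,fy=3,interpolation=cv2.INTER_CUBIC))
E
```

```text
[0.43650351 0.31458886] 0.24657623546159527 1.2290767945372556
False
False False
[279.29166667 179.        ] 67.975
472 [414.3940678  232.09533898] [(414.5, 232.0), (30.0, 19.0), 90.0] [ 0.40175855 -0.3484792   0.073     ]
```

View pics/c5.png

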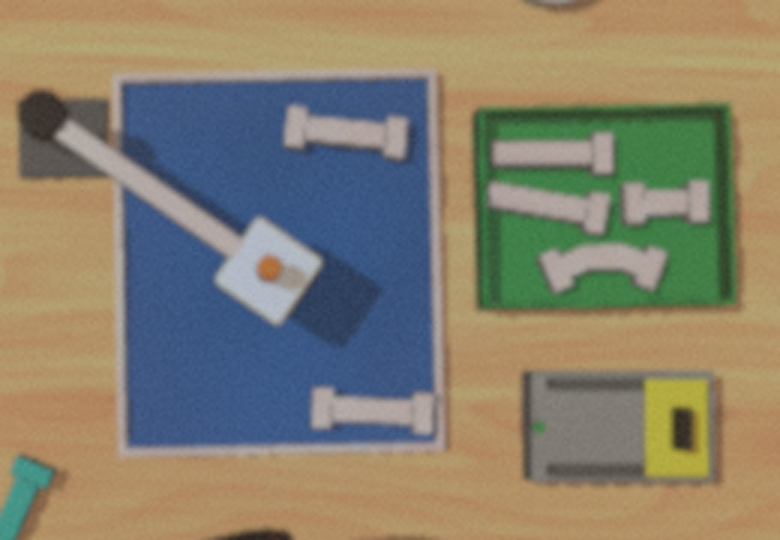

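The scene looks right, but I pulled the lamp (grip now at (279,179)) back slightly while backing off, and never felt the stop. I'll push again until it registers.

```bash
python3 - <<'E'
from h import *
L=np.load("lamp.npy");H=L[:2]
def P(a):
    th=L[2]-a; return H+.251*np.array([np.cos(th),np.sin(th)]),down(th+1.5*np.pi)
p,o=P(.0)
env.move_ptp([*p,.43],o); claw.set_gripper(.45)
print(env.move_l([*p,.326],rate=.12,force_limit=8))
for a in np.arange(-.03,-.31,-.03):
    p,o=P(a); hit=env.move_l([*p,.326],o,rate=.04,force_limit=6)
    print(round(a,2),hit,env.sense()["force"].round(1), end=" ")
    if hit: break
p=at(); th=L[2]-a; t=np.array([-np.sin(th),np.cos(th)])   # counter-clockwise = towards stop
env.move_l([*(p[:2]-t*.006),p[2]],rate=.05)
p=at(); env.move_l([p[0],p[1],.43],rate=.15)
q=env.sense()["qpos"].copy(); q[0]-=1.1; env.set_joints(q)
T=shot("top","t6"); g=blobs(T,(5,150,120),(15,255,255),8)[0][1]; r=onz(T,g,.184)[:2]-H
print(g,L[2]-np.arctan2(r[1],r[0]), env.sense()["time_s"])
E
```

```text
False
-0.03 False [-0.2  0.3 -0.5] -0.06 False [0.5 0.6 0.5] -0.09 False [0.4 0.1 0.4] -0.12 False [ 0.6 -0.2  0. ] -0.15 True [-0.6  0.3 -0.4] [283.34615385 172.65384615] -0.09943372608026113 76.125
```

The stop was felt. The lamp sits at (283,173), so its true zero is at −0.10 in my frame. Next come the catch, button and catch again.

```bash
python3 - <<'E'
from h import *
T=shot("top")
f=lambda x,y,z:onz(T,(190+x/3,90+y/3),z)[:2]
tab=f(682,428,.103); plate=onz(T,(414.4,232.05),.073)[:2]
e=f(527,372,.05)+f(527,480,.05)-f(719,374,.05)-f(719,482,.05); ba=np.arctan2(e[1],e[0]); ey=np.array([np.cos(ba),np.sin(ba)])
print("tab",tab,"plate",plate,"ang",ba)
p=(tab+plate)/2; np.save("box.npy",np.r_[p,ba])
a=yaw(p,.35,ba); o=down(a)
env.move_ptp([*p,.36],o); claw.set_gripper(.6)
W=shot("wrist","w7")
print(env.move_l([*p,.251],rate=.1,force_limit=6),at())
claw.set_gripper(0,30); s=env.sense(); print("w",s["gripper_width"],s["force"].round(1))
p0=at()
hit=env.move_l([*(p0[:2]+ey*.085),p0[2]],rate=.06,force_limit=9)
p1=at(); print(hit,(p1-p0).round(4),env.sense()["time_s"])
claw.set_gripper(.6); env.move_l([*p1[:2],.36],rate=.15)
np.save("open.npy",np.r_[p0,p1])
T=shot("top","t8"); print(blobs(T,(24,150,120),(33,255,255),50)[0][:2])
q=env.sense()["qpos"].copy(); q[0]+=0
E
```

```text
tab [ 0.40166629 -0.34721611] plate [ 0.40188925 -0.34849491] ang 1.5795285518058844
False [ 0.40197007 -0.34810884  0.25176578]
w 0.13481486962942968 [-0.2  0.4  3.5]
True [-0.001   0.0702  0.0001] 80.0583
(np.int32(374), array([389.79411765, 230.70855615]))
```

```bash
python3 - <<'E'
from h import *
O=np.load("open.npy");p0,p1=O[:3],O[3:]; ba=np.load("box.npy")[2]; ey=np.array([np.cos(ba),np.sin(ba)])
env.move_l([*p0[:2],.30],rate=.15); claw.set_gripper(0,30)
hit=env.move_l([*p0[:2],.0535+.1734],rate=.03,force_limit=14); print("press",hit,at()[2]-.1734,env.sense()["force"].round(1))
env.pause(.3); print(env.sense()["force"].round(1))
shot("scene","s9")
env.move_l([*p0[:2],.36],rate=.12)
env.move_l([*p1[:2],.36],rate=.15); claw.set_gripper(.6)
env.move_l([*p1[:2],p1[2]],rate=.1,force_limit=6); claw.set_gripper(0,30); print("w",env.sense()["gripper_width"])
hit=env.move_l([*(p1[:2]-ey*.085),p1[2]],rate=.06,force_limit=9); p2=at(); print(hit,(p2-p1).round(4))
claw.set_gripper(.6); env.move_l([*p2[:2],.40],rate=.15)
q=env.sense()["qpos"].copy(); q[0]-=.7; env.set_joints(q)
T=shot("top","t9"); print(blobs(T,(24,150,120),(33,255,255),50)[0][:2],blobs(T,(5,150,120),(15,255,255),8)[0][1],env.sense()["time_s"])
cv2.imwrite('pics/c9.png',cv2.resize(T["pixels"][90:270,110:450],None,fx=2.35,fy=2.35,interpolation=cv2.INTER_CUBIC))
E
```

```text
press True 0.05602321373300051 [-1.7  1.1  7.3]
[-2.   1.   6.9]
w 0.13125204894712975
True [ 0.0012 -0.071   0.0005]
(np.int32(477), array([414.39832285, 232.08176101])) [283.34615385 172.65384615] 93.4667
```

View pics/c9.png

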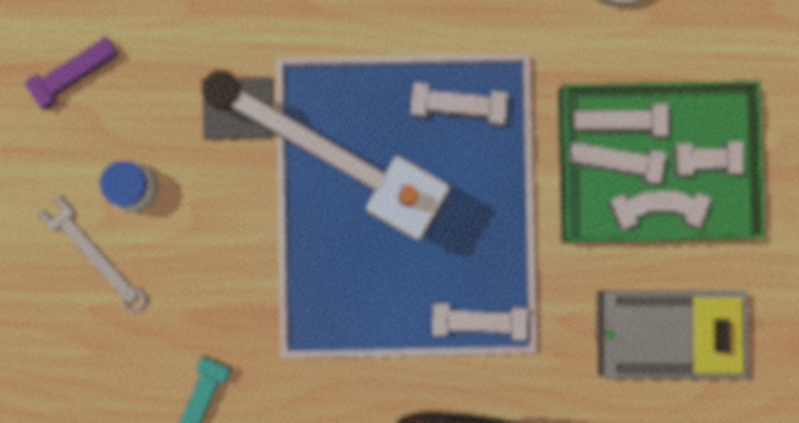

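Everything is in place: lamp at (408,195) at its stop, catch shut at (720,335), four rejects in the bin, two good bars in the tray. Handing in.

```bash
python3 -c "
from cell import env
print(env.job_done())"
```

```text
the job is handed in; nothing more can be done
None
```

I handed in the job at about 93 s, and no verdict came back: all four faulty bars lie in the bin, both sound bars lie in the tray, the lamp is back at its stop, the button was pressed fully down, the catch is shut, and the jar and spanner were left alone.

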